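# Unscrew the wide port cap at the stethoscope return point

### The arm

A 6-joint arm with a two-finger parallel gripper is mounted at the origin on the work surface. World frame = base frame: x ahead of the robot, y to its left, z up, the work surface at z = 0. Lengths are in m, angles in degrees, forces in N, time in s.
With the tool pointing down it reaches from about 0.25 to 0.725 m from the base axis. Payload 9.7 kg.
Tool frame: the origin (TCP) lies on the centre line of the jaws, within the pads' length; the fingertips stand 17 mm ahead of it and the grasp point (between the pads) lies 2 mm behind it (bot.nose_length is the distance from the TCP to the fingertips, in m); x points along the fingers, y is the direction in which the jaws open and shut, and the axes are right-handed (so a half turn about x gives the same grasp; the last joint's range is limited). The gripper opens to 85 mm and grips with 20 to 120 N. Pads are 22 mm wide; open, the fingers measure 114 mm over their backs; the gripper's body (76 mm by 85 mm) begins 54 mm behind the grasp point. The pads swing forward as they close: fully open they stand 13 mm farther back than shut.
Start: joints at [68.755, 4.979, 10.078, 95.1, 0, 90], TCP at [0.199, 0.513, 0.217] pointing down, gripper open.
Joint ranges: [-179.16, 179.16], [-48.56, 103.87], [-65.8, 70.77], [-126.05, 130.52], [-82.76, 87.17], [-180, 180]. Speed limits (degrees/s): [127.2, 127.2, 147.25, 180, 180, 180].

### API

Orientations are given as [roll, pitch, yaw] about the fixed x, y, z axes, in that order (R = Rz(yaw) Ry(pitch) Rx(roll)).
In Python, from workcell import bot, viewer, ticket gives the robot as it stands.
- The arm moves only by the tool jog_arm, never from a script. Its argument "deltas" is a list of rows, each an object of numbers: "fingers": the opening, from 0 (shut) to 1 (fully open); "x", "y", "z": the shift along the world's x, y, z in mm; "twist": the turn about the world's z in degrees. A call has 1 to 10 rows; each row is the pose to reach, as a shift and turn from the pose measured when the call began; what a row does not reach only later rows make up. A row lasts 1/10 s, in which the tool goes at most 50 mm and 8.59 degrees, less where a joint would pass 70% of its speed; a pose out of reach is approached as far as the arm can. A call with a gripper value outside its range is refused whole. The fingers move at their own pace and stop on an object; "grip_force" is the grip in N (left out, the last holds). Time passes only in rows, so rows that repeat a pose let the fingers close. It gives the time, the measured TCP pose, the force and the opening at its end, in the units of the state.
- bot.get_obs(): the state, without advancing time (a new reading comes with each control period).
- viewer.camera(name): name is "side" or "top" or "wrist"; returns a dict with "image" (384x512x3 uint8, red, green, blue), "fovy" (degrees; the focal length in pixels is half the picture's height over the tangent of half this angle, whatever the lens; pixels are square), "cx", "cy" (the principal point, pixels), "D" ([k1, k2, p1, p2, k3] as OpenCV has them; the pictures are not rectified), "world_to_cam" (4x4, takes a point from world to camera coordinates); the wrist camera has in their place "tool_from_camera" (4x4, takes a point from camera to tool coordinates, whose origin is the TCP and whose axes are the tool frame's). Camera axes: x right, y down, z forward; pixel columns grow to the right and rows downward; lengths in m; the calibration is good to about 2 mm. A picture is of the moment at which its call begins: read the wrist's pose just before it. There is no depth.
- ticket.job_done(): hands the job in, once; it reports no verdict.
The state is a dict: "time": time; "q": joint angles; "qd": joint speeds; "joint_efforts": joint torques, N m; "ee_pos": TCP position; "tcp_rot": TCP orientation; "wrist_force": force on the tool from outside, world axes, zero at the start; "torque": the same for the moment, N m; "opening": finger opening in m.
Only numpy, scipy, OpenCV 4.12 (cv2) and the standard library are available. Lean on these libraries where they do the work, as an engineer would, in place of code of your own. Each camera call takes 0.05 s, during which the arm holds its last target.

### The job

The wide inspection port in the return counter has to be opened for cleaning. Unscrew its cap (the wider of the two bar-handled steel caps; it comes free after about a quarter turn anticlockwise seen from above), lift it off, and set it down upright, without dropping it, in the empty near half of the tray at the foot of the chute. Leave the narrow cap, the chestpiece in the tray and the other things on the counter where they are.

Things in the scene. Friction and masses are not known exactly. Their poses are not given: they have to be found in the camera images.
- wide_cap: Steel cap, 0.3 kg: disc 78 mm across, 8 thick; on it an upright bar handle 66 long, 14 wide, 32 high; below it a stem 41 across, 18 deep, ending in two lugs (58 over them, 20 wide). Origin: centre of the stem's underside, on which it stands by itself; x along bar and lugs, z up. Disc top 26 mm, bar top 58 mm above the origin. Screwed in, its origin is 18 mm above the counter; it turns easily.
- wide_port: Fixed dark steel collar that the wide cap screws into: 88 mm across, 36 high. Origin: centre, on the counter; z up. At the start the cap's bar lies along the port's x or up to 8 degrees anticlockwise of it (from above). The cap lifts out only with its bar 65 to 100 degrees anticlockwise of the port's x, best 85; a stop comes after about 110, and clockwise after about 6.
- narrow_cap (a joint): Turn of the narrow cap in its own port, to be left alone: 0 as found, positive anticlockwise seen from above, rad.
- narrow_top (a point): Top of the bar handle of the narrow cap, a steel disc 52 mm across with a bar 44 mm long, 14 mm wide; its top stands 76 mm above the counter. It looks like the wide cap but is smaller; the two ports stand on opposite sides of the tray, either way round.
- tray: Fixed open steel tray 220 mm (x) by 190 mm (y) by 30 mm high, walls and floor 4 mm thick, with a slanted metal chute coming down to its far (+x) edge. Origin at the centre of the underside, on the counter; z up, x towards the chute. The near half, towards the robot, is x from -106 to 0 mm.
- chestpiece: Grey stethoscope chestpiece, 46 mm across, 26 mm high, with a short steel stub reaching 38 mm from its middle, lying in the far half of the tray. Origin at the centre of its underside. To be left alone.
- ear_tip_case: Orange plastic ear tip case 75 by 50 by 22 mm lying loose on the counter, beyond one of the ports. Origin at the centre of its underside. To be left alone.
- bell_cover: Loose steel bell cover, a low dome 48 mm across, 18 mm high, on the counter between the robot and the tray. Origin at the centre of its underside. To be left alone.
- desk_bell: Brass desk bell 80 mm across, 59 mm high, loose on the counter beyond one of the ports. Origin at the centre of its underside. To be left alone.
- wipe_tub: Closed white tub 70 mm across, 85 mm high, standing loose on the counter outside one of the ports. Origin at the centre of its underside. To be left alone.
- dish: Small open steel dish 100 mm across, 30 mm high, loose on the counter outside one of the ports. Origin at the centre of its underside. To be left alone.
There are look-alikes about, which are no part of the job. Leave any orange look-alike of the wide_cap alone.

How it is judged:
By the outcome, as a careful person would: the job done as asked, in the order asked, and still so for the second after the job is handed in, with the robot touching nothing.
It also fails if it takes over 48 s, if anything falls off the work surface, if the arm or the gripper's body presses on something with over 40 N, if the wrist force passes 120 N, or if a joint passes its speed limit or range.

## Working session

There is one attempt and no reset: what is moved stays moved. The work goes in short steps, Python scripts to look and compute and a tool call to move; the robot and the scene stay as the last step left them, time stands still between calls to the robot, and variables do not carry over. Pictures are saved under pics/ and viewed, and the job is handed in when it is done.

Besides the shell and the picture viewer there is one more tool, called by a JSON object that holds its "name" and its "arguments", one argument or row to a line. jog_arm: Moves the arm, as the interface text tells. Its arguments: {"type":"object","properties":{"deltas":{"type":"array"},"grip_force":{"type":"number"}},"required":["deltas"]}

```bash
mkdir -p pics; ls
cat > h.py <<'E'
import numpy as np,cv2,pickle
from workcell import bot,viewer,ticket
def K(c):
    f=192/np.tan(np.radians(c['fovy'])/2)
    return np.array([[f,0,c['cx']],[0,f,c['cy']],[0,0,1.]])
def ray(c,px):
    u=cv2.undistortPoints(np.array([[px]],float),K(c),np.array(c['D'],float)).reshape(2)
    T=np.linalg.inv(c['world_to_cam']); d=T[:3,:3]@np.array([u[0],u[1],1]); return T[:3,3],d
def onz(c,px,z):
    o,d=ray(c,px); return o+d*(z-o[2])/d[2]
def proj(c,p):
    T=np.array(c['world_to_cam']);r=cv2.Rodrigues(T[:3,:3])[0]
    return cv2.projectPoints(np.array(p,float).reshape(-1,1,3),r,T[:3,3],K(c),np.array(c['D'],float))[0].reshape(-1,2)
def save(n,im): cv2.imwrite('pics/'+n,im[:,:,::-1])
E
python3 - <<'E'
from h import *
o=bot.get_obs();print(o)
for n in('top','side'):
    c=viewer.camera(n);pickle.dump(c,open(n+'.pkl','wb'));save(n+'0.png',c['image']);print(n,c['fovy'],np.linalg.inv(c['world_to_cam']).round(3))
E
```

```text
pics
{'time': 0.0, 'q': array([6.87578933e+01, 5.01100530e+00, 1.00328796e+01, 9.50978123e+01,
       1.78723344e-03, 9.00006023e+01]), 'qd': array([-0.0190695 ,  0.07543323,  0.00218288, -0.00315555, -0.04769894,
        0.00076602]), 'joint_efforts': array([-7.85583943e-04, -5.20386028e+01,  4.64806294e+01,  1.60338212e-02,
       -3.47669823e-05, -3.43772072e-06]), 'ee_pos': array([0.1991731 , 0.51240746, 0.21676988]), 'tcp_rot': array([ -91.34762968,   89.92404102, -112.59033991]), 'wrist_force': array([0.44444351, 0.25206835, 0.6957809 ]), 'torque': array([-0.00609195, -0.000458  ,  0.00784642]), 'opening': 0.08543280418537091}
top 46.920026673760745 [[-0.025 -0.989  0.148  0.283]
 [-1.     0.026  0.007 -0.004]
 [-0.011 -0.148 -0.989  1.627]
 [ 0.     0.     0.     1.   ]]
side 43.64985750717513 [[ 0.992 -0.057  0.115  0.346]
 [-0.127 -0.579  0.805 -1.112]
 [ 0.021 -0.813 -0.582  0.902]
 [ 0.     0.     0.     1.   ]]
```

View pics/top0.png

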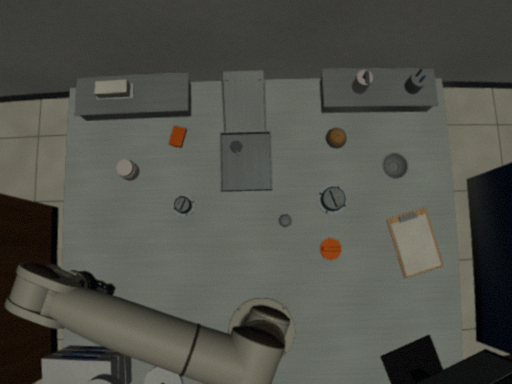

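View pics/side0.png

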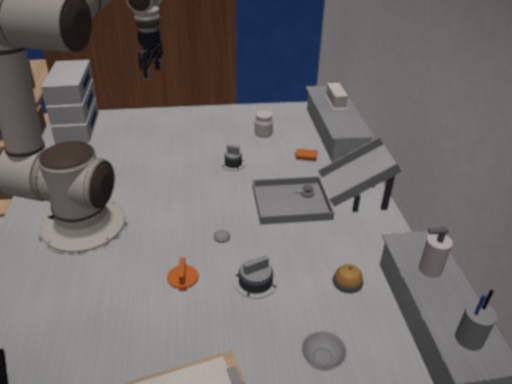

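Candidates in the top view are a steel cap at (333,199), a smaller steel cap at (183,205) and an orange look-alike at (331,249). The steel one at (333,199) is the wider. I'll confirm it in a crop and measure.

Run:
```python
from h import *
t=pickle.load(open('top.pkl','rb'));s=pickle.load(open('side.pkl','rb'))
a=cv2.resize(t['image'][174:224,308:358],(400,400),interpolation=cv2.INTER_CUBIC)
b=cv2.resize(s['image'][240:300,225:285],(400,400),interpolation=cv2.INTER_CUBIC)
save('crop0.png',np.clip(np.hstack([a,b]).astype(float)*1.5,0,255).astype(np.uint8))
a=cv2.resize(t['image'][125:215,160:280],(800,600),interpolation=cv2.INTER_CUBIC)
save('crop1.png',np.clip(a.astype(float)*1.5,0,255).astype(np.uint8))
for n,p,z in [('wide',(333,199),.076),('narrow',(183,205),.076),('orange',(331,249),.05),('bell cover',(285,220),.018),('tub',(126,169),.085),('dish',(395,165),.03),('bell',(337,137),.059),('tray nl',(222,191),.03),('nr',(271,191),.03),('fl',(221,133),.03),('fr',(270,132),.03)]: print(n,onz(t,p,z).round(3))
```

```text
wide [ 0.463 -0.268  0.076]
narrow [0.455 0.264 0.076]
orange [ 0.287 -0.257  0.05 ]
bell cover [ 0.397 -0.099  0.018]
tub [0.59  0.471 0.085]
dish [ 0.589 -0.516  0.03 ]
bell [ 0.693 -0.298  0.059]
tray nl [0.508 0.128 0.03 ]
nr [ 0.504 -0.05   0.03 ]
fl [0.727 0.129 0.03 ]
fr [ 0.726 -0.054  0.03 ]
```

View pics/crop0.png

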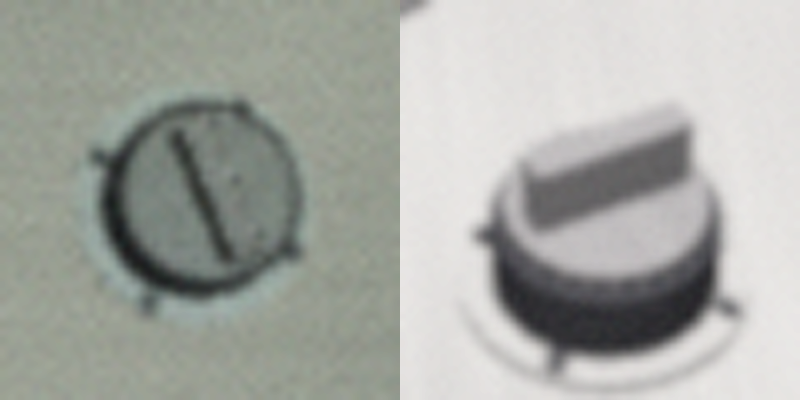

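View pics/crop1.png

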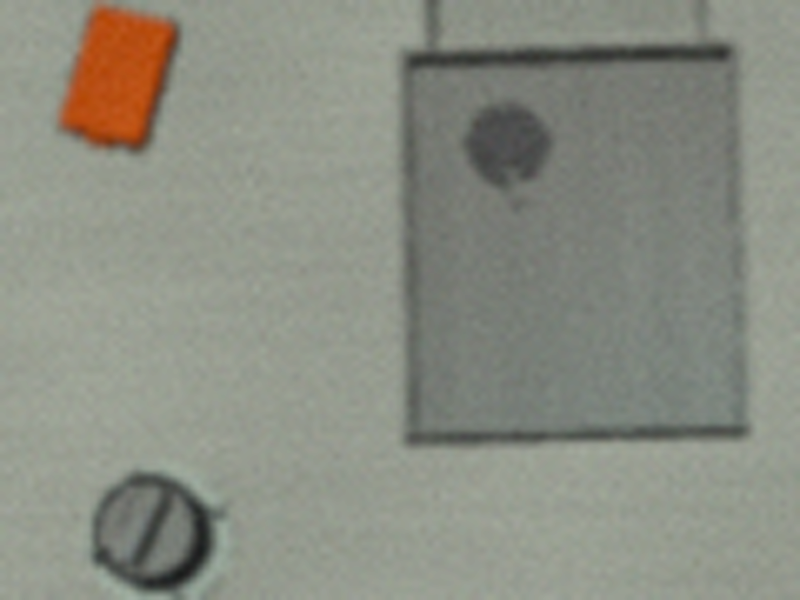

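The crop confirms it. The left cap is broad with a collar about 40 px across, and the bar runs up-left at roughly 23° in the world. The four collar ticks lie at about -25° and 65°. The narrow cap at (183,205) is clearly smaller. Next I'll work out the angles more finely and the wrist geometry.

Run:
```python
from h import *
from scipy.spatial.transform import Rotation as Ro
t=pickle.load(open('top.pkl','rb'));s=pickle.load(open('side.pkl','rb'))
def ang(a,b): d=b-a; return np.degrees(np.arctan2(d[1],d[0])),np.linalg.norm(d)
p=lambda x,y:(308+(x+.5)/8-.5,174+(y+.5)/8-.5)
q=lambda x,y:(225+(x-400+.5)/6.667-.5,240+(y+.5)/6.667-.5)
print('bar side',ang(onz(t,p(232,262),.05),onz(t,p(178,135),.05)))
# side view bar lower edge of front face (disc top)
print('bar low',ang(onz(s,q(542,231),.044),onz(s,q(690,182),.044)))
print('bar top front',ang(onz(s,q(540,180),.076),onz(s,q(688,126),.076)))
for n,pts,f,c in(('top',[(240,105),(148,303),(100,155),(292,250)],p,t),('side',[(480,236),(555,365),(732,310)],q,s)):
    print(n,[onz(c,f(*a),.01).round(3)[:2] for a in pts])
o=bot.get_obs();R=Ro.from_euler('xyz',o['tcp_rot'],degrees=True).as_matrix();print(R.round(3),bot.nose_length)
w=viewer.camera('wrist');print(w['tool_from_camera'].round(3),w['fovy']);save('w0.png',w['image'])
# cap ellipse centre from disc
print(onz(t,p(211,193),.044))
```

```text
bar side (np.float64(20.419957579416327), np.float64(0.062132336660767985))
bar low (np.float64(18.356756750490465), np.float64(0.0610261564026779))
bar top front (np.float64(20.94982439008022), np.float64(0.061229642427605396))
top [array([ 0.516, -0.299]), array([ 0.425, -0.251]), array([ 0.494, -0.232]), array([ 0.448, -0.319])]
side [array([ 0.423, -0.256]), array([ 0.444, -0.323]), array([ 0.513, -0.303])]
[[-0.     0.362  0.932]
 [-0.001  0.932 -0.362]
 [-1.    -0.001 -0.   ]] 0.017
[[-0.001 -0.32   0.947 -0.156]
 [ 1.    -0.001  0.001 -0.002]
 [ 0.     0.947  0.32  -0.083]
 [ 0.     0.     0.     1.   ]] 59.96329432507187
[ 0.47131205 -0.27713152  0.044     ]
```

View pics/w0.png

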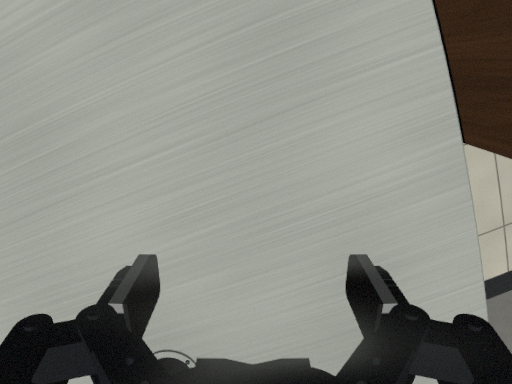

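{"name": "jog_arm", "arguments": {
  "deltas": [
    {"x":16,"y":-46,"twist":-8,"fingers":1},
    {"x":32,"y":-92,"twist":-16,"fingers":1},
    {"x":48,"y":-138,"twist":-24,"fingers":1},
    {"x":64,"y":-184,"twist":-32,"fingers":1},
    {"x":80,"y":-230,"twist":-40,"fingers":1},
    {"x":96,"y":-276,"twist":-48,"fingers":1},
    {"x":112,"y":-322,"twist":-56,"fingers":1},
    {"x":128,"y":-368,"twist":-64,"fingers":1},
    {"x":144,"y":-414,"twist":-72,"fingers":1},
    {"x":160,"y":-460,"twist":-80,"fingers":1}
  ]
}}

```text
validation failed for argument at $.de...
```

{"name": "jog_arm", "arguments": {
  "deltas": [
    {"x":16,"y":-46,"z":0,"twist":-8,"fingers":1}
  ]
}}

```text
time: 0.25
ee_pos: [0.2144, 0.4685, 0.2145]
tcp_rot: [-95.6, 89.8, -124.8]
wrist_force: [1.5, -0.7, -0.2]
opening: 0.0854
```

A row needs all five keys; continuing.

{"name": "jog_arm", "arguments": {
  "deltas": [
    {"x":16,"y":-46,"z":0,"twist":-8,"fingers":1},
    {"x":32,"y":-92,"z":0,"twist":-16,"fingers":1},
    {"x":48,"y":-138,"z":0,"twist":-24,"fingers":1},
    {"x":64,"y":-184,"z":0,"twist":-32,"fingers":1},
    {"x":80,"y":-230,"z":0,"twist":-40,"fingers":1},
    {"x":96,"y":-276,"z":0,"twist":-48,"fingers":1},
    {"x":112,"y":-322,"z":0,"twist":-56,"fingers":1},
    {"x":128,"y":-368,"z":0,"twist":-64,"fingers":1},
    {"x":144,"y":-414,"z":0,"twist":-72,"fingers":1},
    {"x":160,"y":-460,"z":0,"twist":-80,"fingers":1}
  ]
}}

```text
time: 1.25
ee_pos: [0.3745, 0.0064, 0.2146]
tcp_rot: [-103.4, 89.8, 147.2]
wrist_force: [1.2, 1.2, -1.5]
opening: 0.0852
```

```bash
cat >> h.py <<'E'
from scipy.spatial.transform import Rotation as Ro
def st():
    o=bot.get_obs();R=Ro.from_euler('xyz',o['tcp_rot'],degrees=True).as_matrix()
    print('t',round(o['time'],2),'p',np.round(o['ee_pos'],4),'yang',np.degrees(np.arctan2(R[1,1],R[0,1])).round(2),'down',R[:,0].round(3),'q',np.round(o['q'],1),'F',np.round(o['wrist_force'],1),'open',round(o['opening'],4))
    return o,R
def wrist():
    o,R=st();w=viewer.camera('wrist');T=np.eye(4);T[:3,:3]=R;T[:3,3]=o['ee_pos'];w['world_to_cam']=np.linalg.inv(T@w['tool_from_camera']);return w
E
python3 -c "
from h import *
st()"
```

```text
t 1.25 p [0.3745 0.0064 0.2146] yang -19.45 down [-0.003  0.002 -1.   ] q [ 9.000e-01 -1.870e+01 -1.160e+01  9.720e+01  1.000e-01  1.104e+02] F [ 1.2  1.2 -1.5] open 0.0852
```

{"name": "jog_arm", "arguments": {
  "deltas": [
    {"x":16,"y":-46,"z":0,"twist":-8,"fingers":1},
    {"x":32,"y":-92,"z":0,"twist":-16,"fingers":1},
    {"x":48,"y":-138,"z":0,"twist":-24,"fingers":1},
    {"x":64,"y":-184,"z":0,"twist":-32,"fingers":1},
    {"x":80,"y":-230,"z":0,"twist":-40,"fingers":1},
    {"x":96,"y":-276,"z":0,"twist":-48,"fingers":1},
    {"x":96,"y":-281,"z":0,"twist":-50.5,"fingers":1},
    {"x":96,"y":-281,"z":0,"twist":-50.5,"fingers":1},
    {"x":96,"y":-281,"z":0,"twist":-50.5,"fingers":1}
  ]
}}

```text
time: 2.15
ee_pos: [0.4702, -0.2742, 0.2144]
tcp_rot: [-96.6, 89.8, 103.5]
wrist_force: [-0.7, -0.0, 0.2]
opening: 0.0856
```

```bash
python3 -c "
from h import *
w=wrist();pickle.dump(w,open('w1.pkl','wb'));save('w1.png',w['image'])
st()"
```

```text
t 2.15 p [ 0.4702 -0.2742  0.2144] yang -69.87 down [-0.001  0.004 -1.   ] q [-30.3   4.3   9.   94.9   0.2 129.5] F [-0.7 -0.   0.2] open 0.0856
t 2.2 p [ 0.4703 -0.2738  0.2148] yang -69.83 down [-0.     0.003 -1.   ] q [-30.3   4.2   9.   94.9   0.2 129.5] F [-0.2  0.8  0.1] open 0.0854
```

View pics/w1.png

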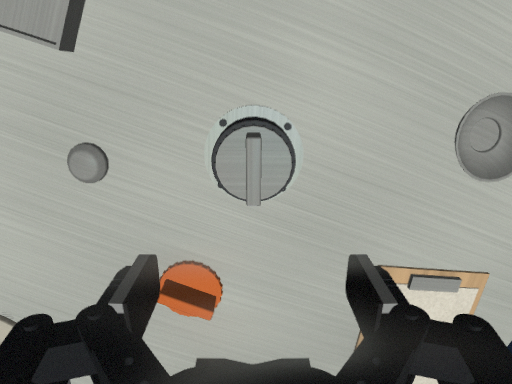

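The wide cap sits central in the wrist view, with its bar running from (253,133) to (253,205). The orange look-alike is at (190,290), well apart. Four flange dots are visible near (223,122), (288,126), (220,186) and (284,189).

Run:
```python
from h import *
w=pickle.load(open('w1.pkl','rb'));im=w['image']
c=cv2.resize(im[95:220,195:315],(576,600),interpolation=cv2.INTER_CUBIC);save('crop2.png',c)
for n,pts,z in(('topface',[(246,139),(260,139),(246,206),(261,206)],.076),('dots',[(223,122),(288,126),(220,186),(284,189)],.003)):
    P=np.array([onz(w,p,z) for p in pts]);print(n,P[:,:2].round(4),P.mean(0).round(4))
```

```text
topface [[ 0.4963 -0.2584]
 [ 0.5006 -0.2701]
 [ 0.4362 -0.2801]
 [ 0.4411 -0.2934]] [ 0.4685 -0.2755  0.076 ]
dots [[ 0.4929 -0.2311]
 [ 0.5134 -0.2996]
 [ 0.4219 -0.2513]
 [ 0.4441 -0.3225]] [ 0.4681 -0.2761  0.003 ]
```

View pics/crop2.png

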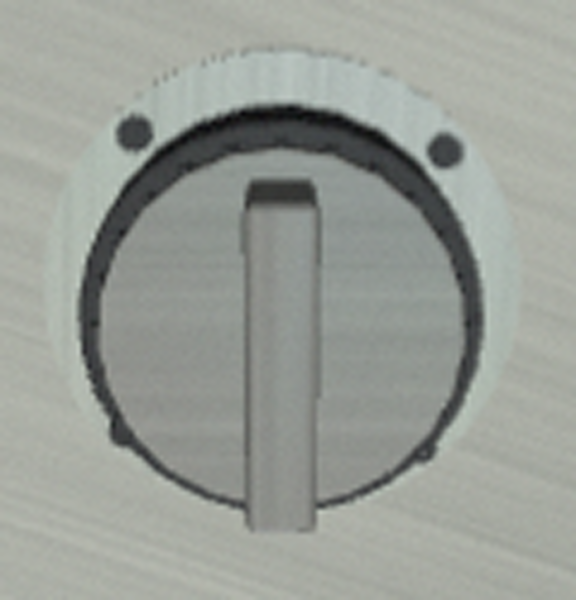

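{"name": "jog_arm", "arguments": {
  "deltas": [
    {"x":-1,"y":-2,"z":-40,"twist":0,"fingers":1},
    {"x":-1,"y":-2,"z":-80,"twist":0,"fingers":1},
    {"x":-1,"y":-2,"z":-115,"twist":0,"fingers":1},
    {"x":-1,"y":-2,"z":-135,"twist":0,"fingers":1},
    {"x":-1,"y":-2,"z":-148,"twist":0,"fingers":1},
    {"x":-1,"y":-2,"z":-148,"twist":0,"fingers":1},
    {"x":-1,"y":-2,"z":-148,"twist":0,"fingers":1}
  ]
}}

```text
time: 2.9
ee_pos: [0.4699, -0.2756, 0.0681]
tcp_rot: [-135.6, 89.8, 64.6]
wrist_force: [0.5, 0.6, 0.9]
opening: 0.0856
```

```bash
python3 -c "
from h import *
w=wrist();save('w2.png',w['image'])
st()"
```

```text
t 2.9 p [ 0.4699 -0.2756  0.0681] yang -69.77 down [ 0.001  0.002 -1.   ] q [-30.5   4.   -7.5  78.5   0.2 129.3] F [0.5 0.6 0.9] open 0.0856
t 2.95 p [ 0.4701 -0.2759  0.0685] yang -69.79 down [ 0.002  0.002 -1.   ] q [-30.5   4.   -7.4  78.5   0.2 129.3] F [-0.3 -0.8  0.8] open 0.0854
```

View pics/w2.png

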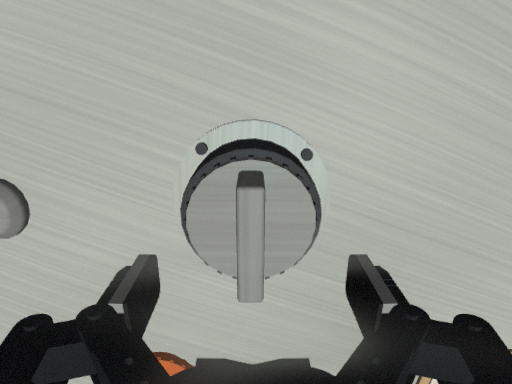

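The bar at column 251 is centred between the pads at 158 and 348. Closing the gripper.

{"name": "jog_arm", "arguments": {
  "deltas": [
    {"x":0,"y":0,"z":-2,"twist":0,"fingers":0},
    {"x":0,"y":0,"z":-2,"twist":0,"fingers":0},
    {"x":0,"y":0,"z":-2,"twist":0,"fingers":0},
    {"x":0,"y":0,"z":-2,"twist":0,"fingers":0},
    {"x":0,"y":0,"z":-2,"twist":0,"fingers":0},
    {"x":0,"y":0,"z":-2,"twist":0,"fingers":0},
    {"x":0,"y":0,"z":-2,"twist":0,"fingers":0},
    {"x":0,"y":0,"z":-2,"twist":0,"fingers":0}
  ],
  "grip_force": 60
}}

```text
time: 3.75
ee_pos: [0.4701, -0.2759, 0.0665]
tcp_rot: [-148.9, 89.8, 51.3]
wrist_force: [-0.1, -1.2, -0.2]
opening: -0.0004
```

```bash
python3 -c "
from h import *
w=wrist();save('w3.png',w['image'])
print(st()[0]['torque'])"
```

```text
t 3.75 p [ 0.4701 -0.2759  0.0665] yang -69.79 down [ 0.002  0.002 -1.   ] q [-30.5   4.   -7.6  78.3   0.2 129.3] F [-0.1 -1.2 -0.2] open -0.0004
t 3.8 p [ 0.4701 -0.2759  0.0664] yang -69.79 down [ 0.002  0.002 -1.   ] q [-30.5   4.   -7.6  78.3   0.2 129.3] F [-0.5 -0.6 -0.4] open 0.0003
[-0.0135171  -0.0267053   0.00158037]
```

View pics/w3.png

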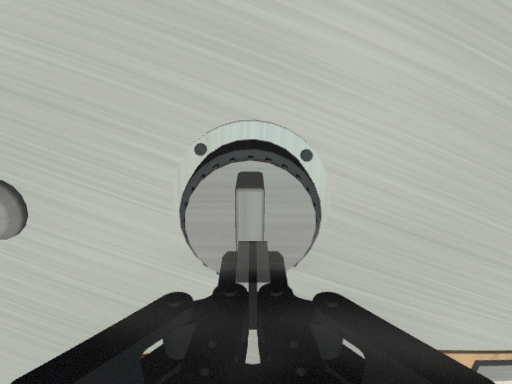

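The fingers shut fully (opening 0) without holding the bar, so something about the height is off. Checking from the side.

```bash
python3 -c "
from h import *
s=viewer.camera('side');pickle.dump(s,open('s3.pkl','wb'))
save('s3.png',cv2.resize(s['image'][170:310,170:357],(800,600),interpolation=cv2.INTER_CUBIC))
o,R=st();p=o['ee_pos'];print(proj(s,[p,p+R[:,0]*.017,[p[0],p[1],.076],[p[0],p[1],.044]]))"
```

```text
t 3.85 p [ 0.4701 -0.2759  0.0664] yang -69.79 down [ 0.002  0.002 -1.   ] q [-30.5   4.   -7.6  78.3   0.2 129.3] F [-0.3  0.4  0.9] open 0.0003
[[256.52647334 263.31460092]
 [256.39323086 268.22590227]
 [256.6077885  260.50831086]
 [256.33865067 269.79491581]]
```

View pics/s3.png

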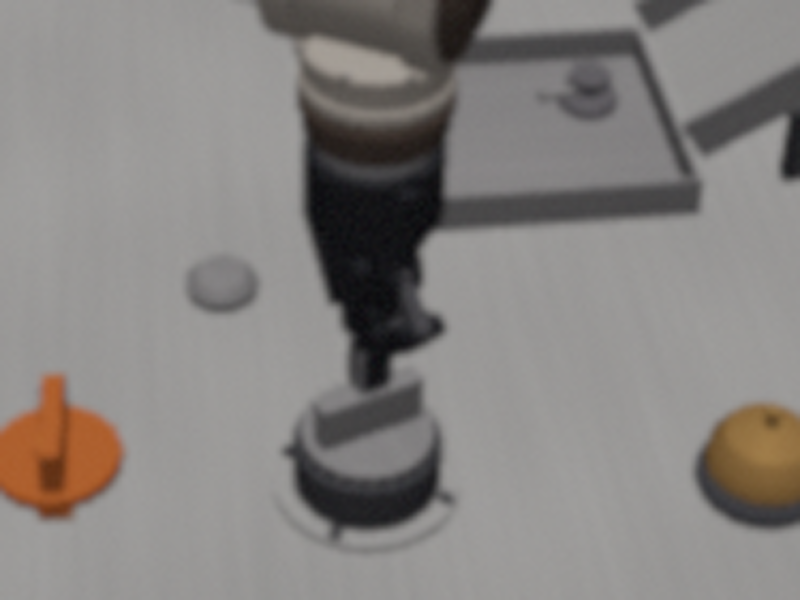

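Both the wrist and side views put the shut tips at about z=0.076, just above the bar's top, although the reported TCP of 0.066 with a 17 mm nose implies 0.049. The side crop shows the tip at (370,388), right on the bar's top. The real tips therefore sit about 27 mm higher than stated, and I'll trust the pictures. I'll reopen, go lower in a cautious step and check.

{"name": "jog_arm", "arguments": {
  "deltas": [
    {"x":0,"y":0,"z":2,"twist":0,"fingers":0.5},
    {"x":0,"y":0,"z":2,"twist":0,"fingers":0.5},
    {"x":0,"y":0,"z":2,"twist":0,"fingers":0.5},
    {"x":0,"y":0,"z":2,"twist":0,"fingers":0.5},
    {"x":0,"y":0,"z":-7,"twist":0,"fingers":0.5},
    {"x":0,"y":0,"z":-14,"twist":0,"fingers":0.5},
    {"x":0,"y":0,"z":-20,"twist":0,"fingers":0.5},
    {"x":0,"y":0,"z":-20,"twist":0,"fingers":0.5},
    {"x":0,"y":0,"z":-20,"twist":0,"fingers":0.5}
  ]
}}

```text
time: 4.75
ee_pos: [0.4699, -0.2758, 0.0462]
tcp_rot: [-137.8, 89.8, 62.5]
wrist_force: [0.0, 0.2, 1.1]
opening: 0.0428
```

```bash
python3 -c "
from h import *
s=viewer.camera('side')
a=cv2.resize(s['image'][200:300,210:310],(400,400),interpolation=cv2.INTER_CUBIC)
w=wrist();save('m4.png',np.hstack([a,cv2.resize(w['image'],(400,300))[0:300].copy() if 0 else cv2.copyMakeBorder(cv2.resize(w['image'],(400,300)),0,100,0,0,0)]))
o,R=st();p=o['ee_pos'];print(proj(s,[p,p+R[:,0]*.017,[p[0],p[1],.076],[p[0],p[1],.044]]))"
```

```text
t 4.8 p [ 0.4701 -0.2759  0.0465] yang -69.79 down [ 0.002  0.002 -1.   ] q [-30.5   4.4  -9.4  76.1   0.2 129.3] F [-0.9 -0.2 -0.6] open 0.0423
t 4.85 p [ 0.4702 -0.276   0.0467] yang -69.79 down [ 0.002  0.002 -1.   ] q [-30.5   4.4  -9.4  76.1   0.2 129.3] F [-1. -0. -0.] open 0.0425
[[256.41987691 269.04804996]
 [256.29093332 273.85997969]
 [256.66778252 260.52505375]
 [256.39765883 269.81170276]]
```

View pics/m4.png

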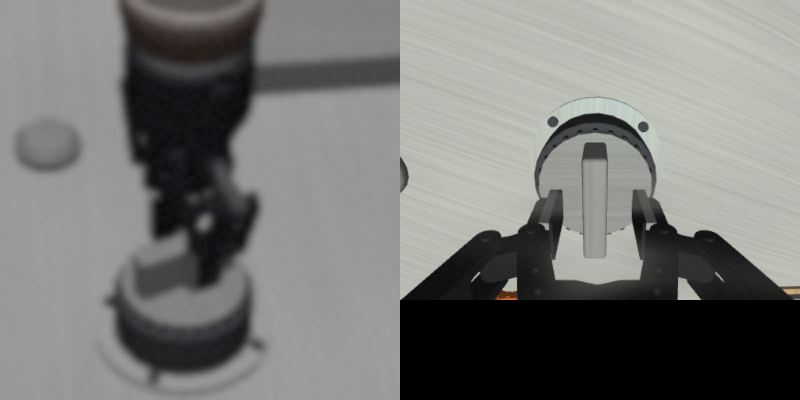

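The fingers now straddle the bar. I'll go 5 mm lower and close.

{"name": "jog_arm", "arguments": {
  "deltas": [
    {"x":0,"y":0,"z":-5,"twist":0,"fingers":0.5},
    {"x":0,"y":0,"z":-5,"twist":0,"fingers":0.5},
    {"x":0,"y":0,"z":-5,"twist":0,"fingers":0},
    {"x":0,"y":0,"z":-5,"twist":0,"fingers":0},
    {"x":0,"y":0,"z":-5,"twist":0,"fingers":0},
    {"x":0,"y":0,"z":-5,"twist":0,"fingers":0},
    {"x":0,"y":0,"z":-5,"twist":0,"fingers":0},
    {"x":0,"y":0,"z":-5,"twist":0,"fingers":0}
  ],
  "grip_force": 60
}}

```text
time: 5.65
ee_pos: [0.4703, -0.276, 0.042]
tcp_rot: [-164.4, 89.8, 35.8]
wrist_force: [-1.1, -0.5, 3.8]
opening: 0.0127
```

```bash
python3 -c "
from h import *
o,R=st();print(o['torque'])"
```

```text
t 5.65 p [ 0.4703 -0.276   0.042 ] yang -69.79 down [ 0.002  0.002 -1.   ] q [-30.5   4.5  -9.8  75.6   0.2 129.3] F [-1.1 -0.5  3.8] open 0.0127
[ 0.11772734  0.09850722 -0.01197875]
```

Gripped at about 13 mm. Turning anticlockwise.

{"name": "jog_arm", "arguments": {
  "deltas": [
    {"x":0,"y":0,"z":0,"twist":5,"fingers":0},
    {"x":0,"y":0,"z":0,"twist":10,"fingers":0},
    {"x":0,"y":0,"z":0,"twist":15,"fingers":0},
    {"x":0,"y":0,"z":0,"twist":20,"fingers":0},
    {"x":0,"y":0,"z":0,"twist":25,"fingers":0},
    {"x":0,"y":0,"z":0,"twist":30,"fingers":0},
    {"x":0,"y":0,"z":0,"twist":30,"fingers":0}
  ]
}}

```text
time: 6.35
ee_pos: [0.4704, -0.2761, 0.042]
tcp_rot: [-166.6, 89.8, 63.7]
wrist_force: [-0.9, -0.5, 1.7]
opening: 0.0127
```

```bash
python3 -c "
from h import *
w=wrist();save('w5.png',w['image'])
o,R=st();print(o['torque'])"
```

```text
t 6.35 p [ 0.4704 -0.2761  0.042 ] yang -39.72 down [ 0.001  0.003 -1.   ] q [-30.5   4.6  -9.7  75.7   0.2  99.2] F [-0.9 -0.5  1.7] open 0.0127
t 6.4 p [ 0.4704 -0.2761  0.042 ] yang -39.89 down [ 0.001  0.003 -1.   ] q [-30.5   4.6  -9.7  75.7   0.2  99.4] F [0.3 0.  0.8] open 0.013
[-0.05622105  0.04012419  0.05937496]
```

View pics/w5.png

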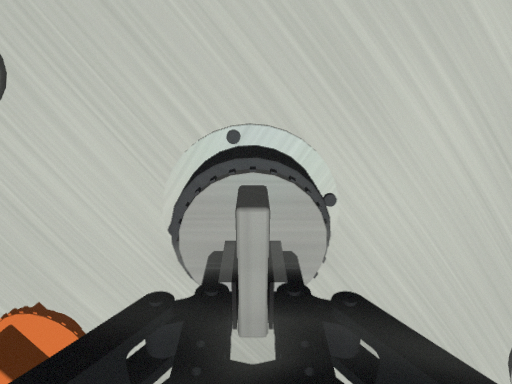

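The bar stays aligned with the jaws (column 252), while the flange dots have moved round, so the cap is turning with the grip. I'll turn it the remaining 52°.

{"name": "jog_arm", "arguments": {
  "deltas": [
    {"x":0,"y":0,"z":0,"twist":6,"fingers":0},
    {"x":0,"y":0,"z":0,"twist":12,"fingers":0},
    {"x":0,"y":0,"z":0,"twist":18,"fingers":0},
    {"x":0,"y":0,"z":0,"twist":24,"fingers":0},
    {"x":0,"y":0,"z":0,"twist":30,"fingers":0},
    {"x":0,"y":0,"z":0,"twist":36,"fingers":0},
    {"x":0,"y":0,"z":0,"twist":42,"fingers":0},
    {"x":0,"y":0,"z":0,"twist":48,"fingers":0},
    {"x":0,"y":0,"z":0,"twist":52,"fingers":0},
    {"x":0,"y":0,"z":0,"twist":52,"fingers":0}
  ]
}}

```text
time: 7.4
ee_pos: [0.4704, -0.2761, 0.042]
tcp_rot: [-167.7, 89.8, 114.3]
wrist_force: [-0.2, -0.1, 1.2]
opening: 0.0127
```

{"name": "jog_arm", "arguments": {
  "deltas": [
    {"x":0,"y":0,"z":3,"twist":0,"fingers":0},
    {"x":0,"y":0,"z":6,"twist":0,"fingers":0},
    {"x":0,"y":0,"z":10,"twist":0,"fingers":0},
    {"x":0,"y":0,"z":10,"twist":0,"fingers":0}
  ]
}}

```text
time: 7.8
ee_pos: [0.4706, -0.2763, 0.0526]
tcp_rot: [-175.9, 89.9, 106.1]
wrist_force: [0.4, -0.7, -2.5]
opening: 0.0126
```

```bash
python3 -c "
from h import *
w=wrist();save('w6.png',w['image'])
o,R=st();print(o['torque'])"
```

```text
t 7.8 p [ 0.4706 -0.2763  0.0526] yang 11.99 down [-0.001  0.002 -1.   ] q [-30.5   4.5  -8.7  76.9   0.1  47.6] F [ 0.4 -0.7 -2.5] open 0.0126
t 7.85 p [ 0.4706 -0.2762  0.0523] yang 12.0 down [-0.001  0.002 -1.   ] q [-30.5   4.5  -8.7  76.9   0.1  47.5] F [-0.  -0.6 -2.5] open 0.0125
[-0.00644439 -0.04468299 -0.0357615 ]
```

View pics/w6.png

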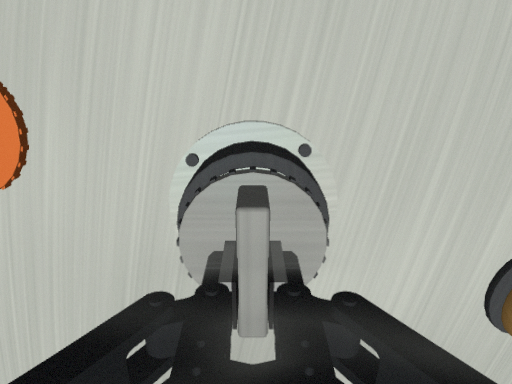

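The wrist force shows about 2.5 N of added weight, and the image shows the collar rim separating from the cap, so it is coming free. Continuing the lift, then I'll refine the tray position.

{"name": "jog_arm", "arguments": {
  "deltas": [
    {"x":0,"y":0,"z":10,"twist":0,"fingers":0},
    {"x":0,"y":0,"z":20,"twist":0,"fingers":0},
    {"x":0,"y":0,"z":35,"twist":0,"fingers":0},
    {"x":0,"y":0,"z":55,"twist":0,"fingers":0},
    {"x":0,"y":0,"z":80,"twist":0,"fingers":0},
    {"x":0,"y":0,"z":80,"twist":0,"fingers":0}
  ]
}}

```text
time: 8.45
ee_pos: [0.4721, -0.2771, 0.137]
tcp_rot: [66.3, 89.7, -11.7]
wrist_force: [0.9, -0.6, -1.7]
opening: 0.0125
```

Run:
```python
from h import *
t0=pickle.load(open('top.pkl','rb'));s0=pickle.load(open('side.pkl','rb'))
st();s=viewer.camera('side')
a=cv2.resize(s['image'][160:300,210:350],(400,400),interpolation=cv2.INTER_CUBIC)
b=cv2.resize(s0['image'][160:230,240:345],(600,400),interpolation=cv2.INTER_CUBIC)
save('m7.png',a); save('m7b.png',b)
P=[(220.7,191),(272.2,189.8),(270.2,131.7),(221,133.2)]
for p in P: print(onz(t0,p,.03).round(4))
```

```text
t 8.45 p [ 0.4721 -0.2771  0.137 ] yang 12.0 down [ 0.005 -0.001 -1.   ] q [-30.5   3.5  -0.4  85.8   0.1  47.5] F [ 0.9 -0.6 -1.7] open 0.0125
[0.5085 0.1331 0.03  ]
[ 0.508 -0.055  0.03 ]
[ 0.7268 -0.0543  0.03  ]
[0.7263 0.1294 0.03  ]
```

View pics/m7.png

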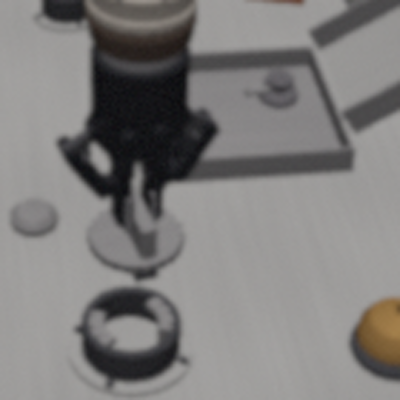

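View pics/m7b.png

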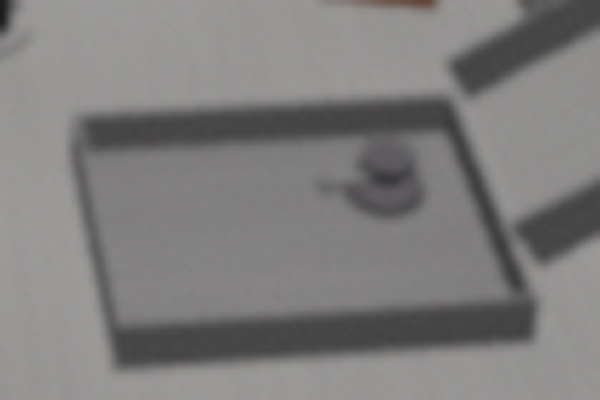

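The cap hangs level at side-crop (137,240) and the collar is empty below it. The tray rim spans x 0.508–0.727 and y -0.055–0.131, so I'm aiming for the middle of the near half, (0.563, 0.038).

{"name": "jog_arm", "arguments": {
  "deltas": [
    {"x":6,"y":20,"z":0,"twist":0,"fingers":0},
    {"x":16,"y":55,"z":0,"twist":0,"fingers":0},
    {"x":27,"y":92,"z":0,"twist":0,"fingers":0},
    {"x":38,"y":130,"z":0,"twist":0,"fingers":0},
    {"x":49,"y":168,"z":0,"twist":0,"fingers":0},
    {"x":60,"y":206,"z":0,"twist":0,"fingers":0},
    {"x":71,"y":244,"z":0,"twist":0,"fingers":0},
    {"x":81,"y":280,"z":0,"twist":0,"fingers":0},
    {"x":88,"y":304,"z":0,"twist":0,"fingers":0},
    {"x":91,"y":315,"z":0,"twist":0,"fingers":0}
  ]
}}

```text
time: 9.5
ee_pos: [0.5625, 0.0403, 0.1337]
tcp_rot: [95.3, 89.9, 17.4]
wrist_force: [-0.5, -0.3, -2.8]
opening: 0.013
```

{"name": "jog_arm", "arguments": {
  "deltas": [
    {"x":0,"y":0,"z":0,"twist":0,"fingers":0},
    {"x":0,"y":0,"z":0,"twist":0,"fingers":0}
  ]
}}

```text
time: 9.7
ee_pos: [0.5621, 0.0398, 0.133]
tcp_rot: [106.8, 90.0, 28.9]
wrist_force: [-0.2, -0.4, -1.9]
opening: 0.0126
```

Run:
```python
from h import *
s=viewer.camera('side');w=wrist();pickle.dump(w,open('w8.pkl','wb'))
p=lambda x,y:(240+(x+.5)/5.714-.5,160+(y+.5)/5.714-.5)
for q in [(78,118),(117,330),(532,300),(450,100)]: print(onz(s,p(*q),.03).round(4))
a=cv2.resize(s['image'][130:250,220:370],(500,400),interpolation=cv2.INTER_CUBIC)
save('m8.png',a);save('w8.png',w['image'])
```

```text
t 9.75 p [0.5621 0.0394 0.1333] yang 12.09 down [ 0.001  0.    -1.   ] q [ 4.   5.9  1.8 85.8  0.  81.9] F [-0.4 -1.1 -3.1] open 0.0127
[0.5122 0.1311 0.03  ]
[ 0.5091 -0.056   0.03  ]
[ 0.7244 -0.0538  0.03  ]
[0.7241 0.1285 0.03  ]
```

View pics/m8.png

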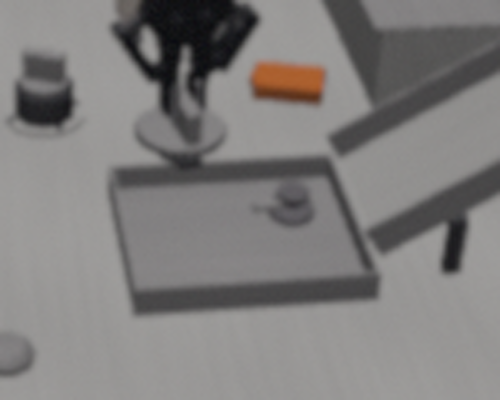

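View pics/w8.png

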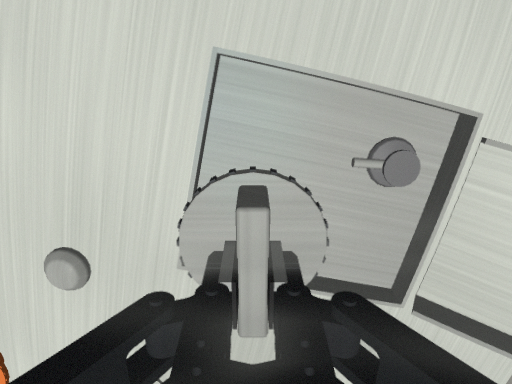

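The chestpiece is at (393,165) in the wrist view, well clear. The cap hangs over the near half, so I'll shift 4 mm in +x and lower it.

{"name": "jog_arm", "arguments": {
  "deltas": [
    {"x":4,"y":-1,"z":-20,"twist":0,"fingers":0},
    {"x":4,"y":-1,"z":-45,"twist":0,"fingers":0},
    {"x":4,"y":-1,"z":-65,"twist":0,"fingers":0},
    {"x":4,"y":-1,"z":-80,"twist":0,"fingers":0},
    {"x":4,"y":-1,"z":-90,"twist":0,"fingers":0},
    {"x":4,"y":-1,"z":-95,"twist":0,"fingers":0},
    {"x":4,"y":-1,"z":-98,"twist":0,"fingers":0},
    {"x":4,"y":-1,"z":-98,"twist":0,"fingers":0},
    {"x":4,"y":-1,"z":-98,"twist":0,"fingers":0}
  ]
}}

```text
time: 10.7
ee_pos: [0.5667, 0.0382, 0.0362]
tcp_rot: [83.3, 89.9, 5.4]
wrist_force: [0.3, 0.4, -1.6]
opening: 0.0129
```

Run:
```python
from h import *
s=viewer.camera('side');st()
save('m9.png',cv2.resize(s['image'][130:250,220:370],(750,600),interpolation=cv2.INTER_CUBIC))
```

```text
t 10.75 p [0.5667 0.0383 0.0362] yang 12.06 down [ 0.002  0.    -1.   ] q [ 3.9  7.7 -7.1 75.2  0.  81.8] F [ 1.1  0.2 -2.4] open 0.0128
```

View pics/m9.png

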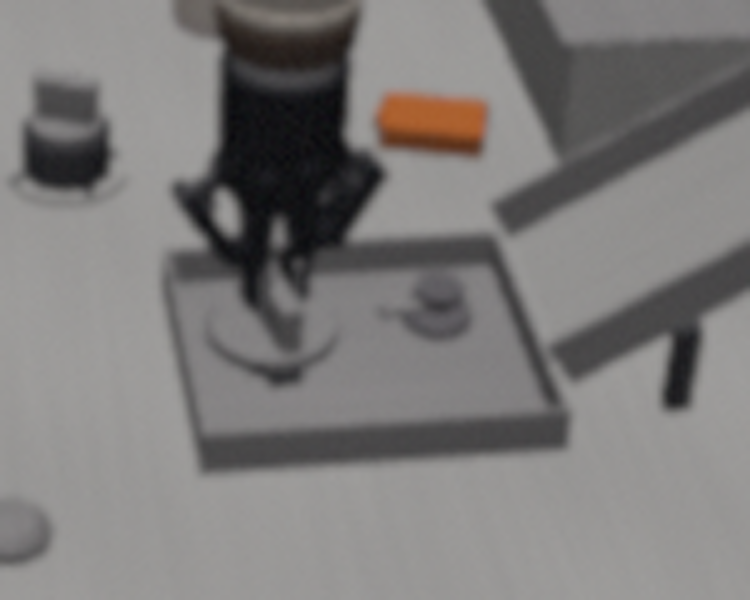

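The disc spans (205–340, 325) in the crop, inside the tray's near half and just above the floor. I'll lower it in 1–2 mm steps until it touches.

{"name": "jog_arm", "arguments": {
  "deltas": [
    {"x":0,"y":0,"z":-2,"twist":0,"fingers":0},
    {"x":0,"y":0,"z":-4,"twist":0,"fingers":0},
    {"x":0,"y":0,"z":-6,"twist":0,"fingers":0},
    {"x":0,"y":0,"z":-6,"twist":0,"fingers":0},
    {"x":0,"y":0,"z":-6,"twist":0,"fingers":0}
  ]
}}

```text
time: 11.25
ee_pos: [0.5666, 0.0383, 0.0301]
tcp_rot: [83.1, 89.9, 5.1]
wrist_force: [-0.3, 0.9, -1.8]
opening: 0.0127
```

{"name": "jog_arm", "arguments": {
  "deltas": [
    {"x":0,"y":0,"z":-1,"twist":0,"fingers":0},
    {"x":0,"y":0,"z":-1,"twist":0,"fingers":0},
    {"x":0,"y":0,"z":-1,"twist":0,"fingers":0}
  ]
}}

```text
time: 11.55
ee_pos: [0.5666, 0.0383, 0.0291]
tcp_rot: [84.3, 89.9, 6.3]
wrist_force: [-1.0, -0.4, -2.7]
opening: 0.0128
```

{"name": "jog_arm", "arguments": {
  "deltas": [
    {"x":0,"y":0,"z":-1,"twist":0,"fingers":0},
    {"x":0,"y":0,"z":-1,"twist":0,"fingers":0},
    {"x":0,"y":0,"z":-1,"twist":0,"fingers":0}
  ]
}}

```text
time: 11.85
ee_pos: [0.5666, 0.0383, 0.0281]
tcp_rot: [85.5, 89.9, 7.5]
wrist_force: [0.5, -0.5, -3.5]
opening: 0.0125
```

{"name": "jog_arm", "arguments": {
  "deltas": [
    {"x":0,"y":0,"z":-0.7,"twist":0,"fingers":0},
    {"x":0,"y":0,"z":-0.7,"twist":0,"fingers":0},
    {"x":0,"y":0,"z":-0.7,"twist":0,"fingers":0}
  ]
}}

```text
time: 12.15
ee_pos: [0.5667, 0.0382, 0.028]
tcp_rot: [80.0, 89.9, 2.0]
wrist_force: [-2.9, -0.9, 5.4]
opening: 0.0127
```

It has touched down: the force swung from -3.5 to +5.4 N. Releasing.

{"name": "jog_arm", "arguments": {
  "deltas": [
    {"x":0,"y":0,"z":0,"twist":0,"fingers":0.25},
    {"x":0,"y":0,"z":0,"twist":0,"fingers":0.35},
    {"x":0,"y":0,"z":0,"twist":0,"fingers":0.45},
    {"x":0,"y":0,"z":0,"twist":0,"fingers":0.45},
    {"x":0,"y":0,"z":0,"twist":0,"fingers":0.45}
  ]
}}

```text
time: 12.65
ee_pos: [0.5667, 0.0382, 0.0279]
tcp_rot: [80.8, 89.9, 2.9]
wrist_force: [0.0, 0.0, 0.7]
opening: 0.0389
```

Run:
```python
from h import *
w=wrist();save('w10.png',w['image']);st()
```

```text
t 12.65 p [0.5667 0.0382 0.0279] yang 12.06 down [ 0.002  0.    -1.   ] q [ 3.9  7.9 -7.8 74.2 -0.  81.8] F [0.  0.  0.7] open 0.0389
t 12.7 p [0.5667 0.0382 0.0279] yang 12.06 down [ 0.002  0.    -1.   ] q [ 3.9  7.9 -7.8 74.2 -0.  81.8] F [ 0.1  0.1 -0.6] open 0.0385
```

View pics/w10.png

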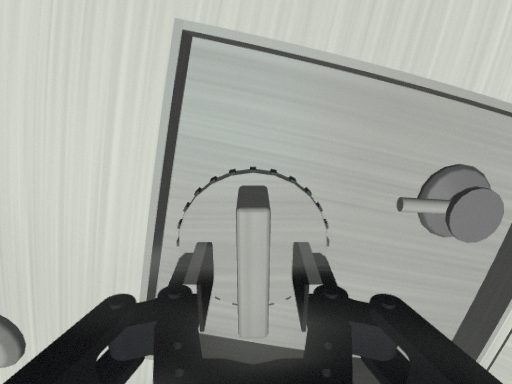

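The pads are clear on both sides of the bar (columns 212 and 293, bar 237–270) and the cap stands inside the walls. Retreating straight up.

{"name": "jog_arm", "arguments": {
  "deltas": [
    {"x":0,"y":0,"z":8,"twist":0,"fingers":0.45},
    {"x":0,"y":0,"z":20,"twist":0,"fingers":0.45},
    {"x":0,"y":0,"z":45,"twist":0,"fingers":0.45},
    {"x":0,"y":0,"z":85,"twist":0,"fingers":0.45},
    {"x":0,"y":0,"z":130,"twist":0,"fingers":0.45},
    {"x":0,"y":0,"z":170,"twist":0,"fingers":0.45},
    {"x":-40,"y":0,"z":190,"twist":0,"fingers":0.45},
    {"x":-90,"y":0,"z":190,"twist":0,"fingers":0.45},
    {"x":-120,"y":0,"z":190,"twist":0,"fingers":0.45},
    {"x":-120,"y":0,"z":190,"twist":0,"fingers":0.45}
  ]
}}

```text
time: 13.7
ee_pos: [0.4442, 0.0382, 0.2205]
tcp_rot: [82.5, 89.7, 4.6]
wrist_force: [1.3, 0.6, 1.1]
opening: 0.0386
```

Run:
```python
from h import *
s=viewer.camera('side');w=wrist();save('s11.png',s['image']);save('w11.png',w['image']);st()
```

```text
t 13.75 p [0.4459 0.0383 0.22  ] yang 12.08 down [ 0.006  0.    -1.   ] q [ 4.9 -9.2 -3.4 95.5 -0.  82.8] F [-0.1 -0.7  0.4] open 0.0386
t 13.8 p [0.4468 0.0383 0.2195] yang 12.07 down [ 0.005  0.    -1.   ] q [ 4.9 -9.1 -3.4 95.4 -0.  82.8] F [0.4 0.4 1.7] open 0.0387
```

View pics/s11.png

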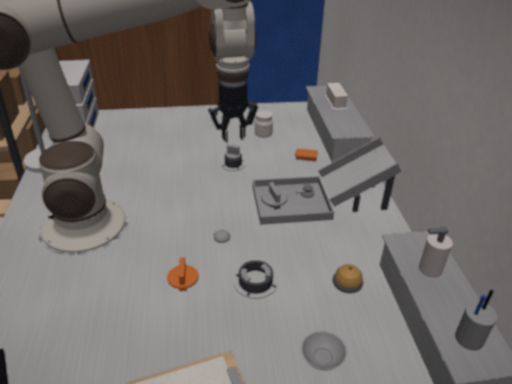

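View pics/w11.png

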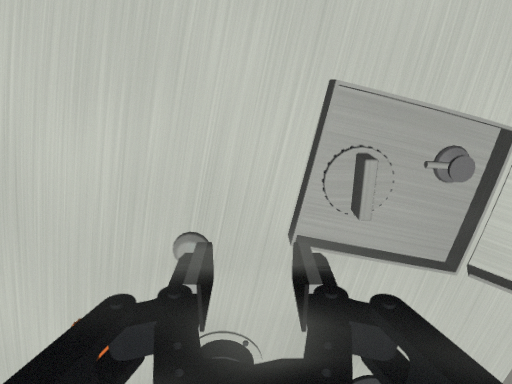

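The cap stands upright in the tray's near half (side view (275,196), wrist view (360,182)). The port at (256,277) is empty. The bell cover (222,236), bell, dish, case, tub, orange look-alike, narrow cap and chestpiece are all at their initial pixels.

Run:
```python
from h import *
st();print(ticket.job_done())
```

```text
t 13.8 p [0.4468 0.0383 0.2195] yang 12.07 down [ 0.005  0.    -1.   ] q [ 4.9 -9.1 -3.4 95.4 -0.  82.8] F [0.4 0.4 1.7] open 0.0387
the job is handed in; nothing more can be done
None
```

The wide port is open. I turned its cap about 82° anticlockwise, lifted it out and stood it upright in the near half of the tray. I lowered it until it touched the floor before letting go, and handed in at 13.8 s; no verdict was reported.

**Last checks:** The final side and wrist views show the cap upright inside the near half, the wide port empty and the gripper well clear. By eye, the narrow cap, the chestpiece and the loose things are where they were at the start.

**What disagreed:** The first grasp closed on air just above the bar. In the side and wrist pictures the fingertips sat about 27 mm higher than the reported tool position and stated 17 mm nose imply. I trusted the pictures, went about 24 mm lower, and the second grasp held.

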